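Put the autosampler's refilled bottles back in their holders

TASK

The autosampler's four capped bottles have come back refilled and stand on the bench. Stand each one upright in the holder whose well matches the shape and size of its base (large round, small round, square, oblong), flat on the well's floor, and let go of it. Set the bottles down rather than dropping them, tip none over, and leave the glass beaker and the tube rack where they are.

Things in the scene. Friction and masses are not known exactly. Their poses are not given: they have to be found in the camera images.
- large_round_bottle_mid (a point): large round wide-mouth bottle: milky white plastic, 58 mm diameter, 88 mm tall over all, straight side up to 56 mm, white ribbed screw cap 43 mm in diameter. Loose, upright on the bench, about 170 g, more or less by its filling. The point is its centre, 44 mm above its underside; z up. Any yaw grips alike.
- square_bottle_mid (a point): square bottle: milky white plastic, base 48 x 48 mm, 84 mm tall over all, straight sides up to 57 mm, white ribbed round cap 34 mm in diameter. Loose, upright on the bench, about 140 g, more or less by its filling. The point is its centre, 42 mm above its underside; z up. x and y point square to its flat sides.
- oblong_bottle_mid (a point): oblong bottle: milky white plastic, base 70 mm (along its x) by 36 mm (along its y), 78 mm tall over all, straight sides up to 53 mm, white ribbed round cap 29 mm in diameter. Loose, upright on the bench, about 130 g, more or less by its filling. The point is its centre, 39 mm above its underside; z up. Grip it across the 36 mm (along its y).
- small_round_bottle_mid (a point): small round bottle: milky white plastic, 38 mm diameter, 70 mm tall over all, straight side up to 46 mm, white ribbed screw cap 27 mm in diameter. Loose, upright on the bench, about 70 g, more or less by its filling. The point is its centre, 35 mm above its underside; z up. Any yaw grips alike.
- large_round_holder: large round holder: well 74 mm inside diameter, 82 mm outside. Low grey drip tray with a thin steel wire round it and a black rubber pad as the well's floor; fixed to the bench. Origin: centre of its underside, on the bench; the well's floor is 5 mm and the top of its 4 mm thick wall 16 mm above the origin. Its bottle stands with 8 mm to spare on each side.
- square_holder: square holder: well 64 x 64 mm inside, 72 mm outside, x and y square to its walls. Low grey drip tray with a thin steel wire round it and a black rubber pad as the well's floor; fixed to the bench. Origin: centre of its underside, on the bench; the well's floor is 5 mm and the top of its 4 mm thick wall 16 mm above the origin. Its bottle stands with 8 mm to spare on each side; its yaw must agree with the bottle's to about 0.15 rad (quarter turns are alike).
- oblong_holder: oblong holder: well 86 mm (along its x) by 52 mm (along its y) inside, 94 x 60 mm outside. Low grey drip tray with a thin steel wire round it and a black rubber pad as the well's floor; fixed to the bench. Origin: centre of its underside, on the bench; the well's floor is 5 mm and the top of its 4 mm thick wall 16 mm above the origin. Its bottle stands with 8 mm to spare on each side; its yaw must agree with the bottle's to about 0.15 rad (half turns are alike).
- small_round_holder: small round holder: well 54 mm inside diameter, 62 mm outside. Low grey drip tray with a thin steel wire round it and a black rubber pad as the well's floor; fixed to the bench. Origin: centre of its underside, on the bench; the well's floor is 5 mm and the top of its 4 mm thick wall 16 mm above the origin. Its bottle stands with 8 mm to spare on each side.
- beaker: clear glass beaker, 58 mm diameter at the rim, 75 mm tall, empty, loose, beyond the holders. Origin: centre of its underside. Leave alone.
- tube_rack: blue plastic rack with four capped sample tubes, 70 x 94 mm, 94 mm tall, loose, beyond the holders. Origin: centre of its underside; 94 mm along its y. Leave alone.
Mind the look-alikes: they are no part of the job. What is shaped like the square_holder but red or yellow is not meant. What is shaped like the part that bears large_round_bottle_mid but orange or red is not meant.

How it is judged:
By the outcome, as a careful person would: the job done as asked, in the order asked, and still so for the second after the job is handed in, with the robot touching nothing.
It also fails if it takes over 109 s, if anything falls off the work surface, if the arm or the gripper's body presses on something with over 40 N, if the wrist force passes 120 N, or if a joint passes its speed limit or range.

ROBOT

A 7-joint arm with a two-finger parallel gripper is mounted at the origin on the work surface. World frame = base frame: x ahead of the robot, y to its left, z up, the work surface at z = 0. Lengths are in mm, angles in degrees, forces in N, time in s.
With the tool pointing down it reaches from about 425 to 875 mm from the base axis. Payload 9.9 kg.
Tool frame: the origin (TCP) lies between the finger pads; the fingertips stand 22 mm ahead of it and the grasp point (between the pads) lies 3 mm ahead of it; z points along the fingers, y is the direction in which the jaws open and shut (so a half turn about z gives the same grasp; the last joint's range is limited). The gripper opens to 85 mm and grips with 20 to 120 N. Pads are 22 mm wide; open, the fingers measure 114 mm over their backs; the gripper's body (76 mm by 85 mm) begins 54 mm behind the grasp point. The pads swing forward as they close: fully open they stand 13 mm farther back than shut.
Start: joints at [-78.025, 32.985, 1.427, 82.34, -0.859, 64.687, -3.237], TCP at [194.821, 646.277, 253.289] pointing down, gripper open.
Joint ranges: [-157.87, 157.87], [-19.46, 123.44], [-87.15, 90], [11.01, 140.99], [-62.26, 242.26], [9.8, 113.94], [-161.44, 161.44]. Speed limits (degrees/s): [127.2, 127.2, 172.46, 172.46, 180, 180, 180].

INTERFACE

Orientations are given as [roll, pitch, yaw] about the fixed x, y, z axes, in that order (R = Rz(yaw) Ry(pitch) Rx(roll)).
In Python, from plant import sense, get_image, camera_info, job_done gives the robot as it stands. The module is installed in compiled form; this text tells all that it offers.
- The arm moves only by the shell command python3 -m inch 'ROWS' [FORCE]. ROWS is JSON, a list of rows, each a list of 7 numbers: the turn, a rotation vector about the world's x, y, z as a fraction of full scale, then the shift along the world's x, y, z as a fraction of full scale, then the opening, from 0 (shut) to 1 (fully open). In form: [[wx, wy, wz, tx, ty, tz, jaw], ...]. A call has exactly 10 rows; each row is the pose to reach, as a shift and turn from the pose measured when the call began; what a row does not reach only later rows make up. Full scale, the value 1, is 0.3 m for a shift and 60 degrees for a turn. A row lasts 1/10 s, in which the tool goes at most 50 mm and 8.59 degrees, less where a joint would pass 70% of its speed; a pose out of reach is approached as far as the arm can. A call with a number of a shift or a turn outside -1 to 1 is refused whole. A call with a gripper value outside its range is refused whole. The fingers move at their own pace and stop on an object; FORCE is the grip in N (left out, the last holds). Time passes only in rows, so rows that repeat a pose let the fingers close, or fill a call up. It gives the time, the measured TCP pose, the force and the opening at its end, in the units of the state.
- sense(): the state, without advancing time (a new reading comes with each control period).
- get_image(name): name is "side" or "top" or "wrist"; returns (picture, depth): 400x640x3 uint8, red, green, blue; 400x640 float32, mm along the optical axis (not along the pixel's ray), 0 where there is no reading.
- camera_info(name): a dict with "fx", "fy", "cx", "cy" (pixels), "world_from_camera" (4x4, takes a point from camera to world coordinates). Camera axes: x right, y up, looking along -z (the intrinsics and any distortion apply to the point x, -y, -z); pixel columns grow to the right and rows downward; lengths in mm; the calibration is good to about 2 mm. A picture is of the moment at which its call begins: read the wrist's pose just before it. camera_info takes no time and is no camera call; for the wrist camera it gives the pose at the moment of the call.
- job_done(): hands the job in, once; it reports no verdict.
The state is a dict: "time_s": time; "qpos": joint angles; "qd": joint speeds; "joint_torque": joint torques, N m; "ee_pos": TCP position; "tool_rot": TCP orientation; "ft_force": force on the tool from outside, world axes, zero at the start; "wrist_torque": the same for the moment, N m; "grip_width": opening from 0.0 (shut) to 1.0 (fully open).
Only numpy, scipy, OpenCV 4.12 (cv2) and the standard library are available. Lean on these libraries where they do the work, as an engineer would, in place of code of your own. Each camera call takes 0.05 s, during which the arm holds its last target.

## Working session

There is one attempt and no reset: what is moved stays moved. The work goes in short steps, Python scripts to look and compute and a shell command to move; the robot and the scene stay as the last step left them, time stands still between calls to the robot, and variables do not carry over. Pictures are saved under pics/ and viewed, and the job is handed in when it is done.

```bash
mkdir -p pics; ls; python3 - <<'E'
from plant import sense,get_image,camera_info
import cv2,numpy as np
print(sense())
for n in ("side","top","wrist"):
    i=camera_info(n); print(n,{k:(np.round(v,3).tolist()) if not isinstance(v,str) else v for k,v in i.items()})
    p,d=get_image(n); cv2.imwrite(f"pics/{n}0.png",p[:,:,::-1]); np.save(f"pics/{n}0.npy",d); print(d.min(),d.max())
E
```

```text
pics
{'time_s': 0.0, 'qpos': array([-78.02460766,  33.03331376,   1.42223246,  82.3863137 ,
        -0.85819094,  64.68507154,  -3.23999939]), 'qd': array([-0.06054839, -0.11338769, -0.03190589, -0.02490084,  0.02710554,
       -0.01137976,  0.01881861]), 'joint_torque': array([-4.75129491e-04, -7.65740919e+01,  2.25024283e+00, -2.85988909e+01,
        1.53468281e-02,  1.25612624e-02,  3.46899725e-06]), 'ee_pos': array([194.70364235, 645.88258515, 252.43521   ]), 'tool_rot': array([-1.79906014e+02,  5.39073178e-03,  1.63223953e+02]), 'ft_force': array([ 0.05861598,  0.2614353 , -0.23492232]), 'wrist_torque': array([0.00726037, 0.01363104, 0.00866832]), 'grip_width': 1.000049493406361}
side {'fx': 383.875, 'fy': 383.875, 'cx': 314.712, 'cy': 198.611, 'world_from_camera': [[0.852, 0.304, -0.426, 139.505], [-0.523, 0.529, -0.668, -694.877], [0.022, 0.792, 0.61, 707.083], [0.0, 0.0, 0.0, 1.0]]}
0.0 3891.4314
top {'fx': 392.538, 'fy': 392.538, 'cx': 318.487, 'cy': 205.145, 'world_from_camera': [[-0.037, 0.978, -0.206, 378.634], [-0.999, -0.036, 0.011, 3.407], [0.003, 0.206, 0.979, 1037.504], [0.0, 0.0, 0.0, 1.0]]}
0.0 2071.275
wrist {'fx': 280.832, 'fy': 280.832, 'cx': 320.066, 'cy': 197.364, 'world_from_camera': [[0.289, -0.905, -0.311, 115.688], [0.957, 0.273, 0.095, 669.735], [-0.001, -0.325, 0.946, 374.311], [0.0, 0.0, 0.0, 1.0]]}
0.0 1579.3762
```

View pics/top0.png

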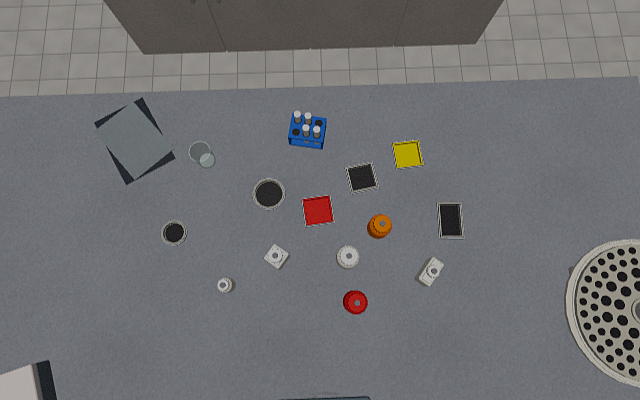

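View pics/side0.png

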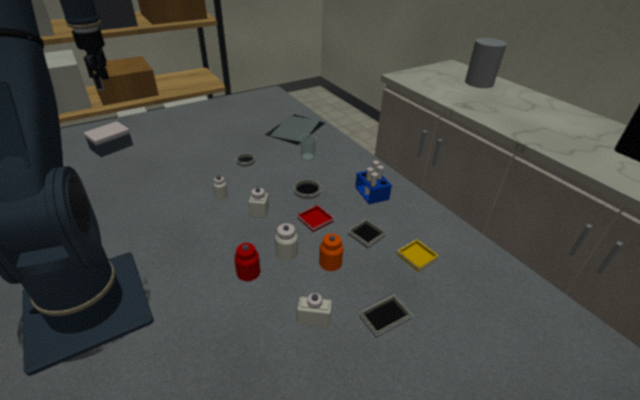

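View pics/wrist0.png

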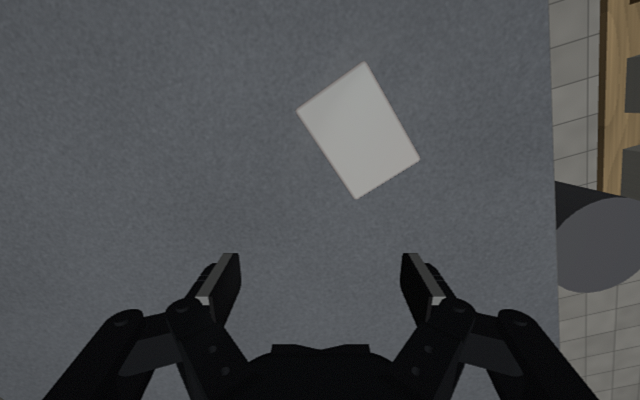

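The top view (image up is +x, right is −y) shows these items, by pixel:
- **Bottles:** large round (347,257), square (276,256), oblong (431,271), small round (224,285).
- **Holders with black pads:** large round (268,194), square (362,177), oblong (451,220), small round (174,233).
- **Decoys:** red and yellow trays, orange and red bottles.

Next I'll measure the positions.

```bash
cat > h.py <<'E'
import numpy as np,cv2
from plant import sense,get_image,camera_info
def ray(uv,z,c):
    uv=np.atleast_2d(np.asarray(uv,float)); T=np.array(c["world_from_camera"])
    d=np.c_[(uv[:,0]-c["cx"])/c["fx"],-(uv[:,1]-c["cy"])/c["fy"],-np.ones(len(uv))]@T[:3,:3].T
    o=T[:3,3]; return (o+d*((z-o[2])/d[:,2])[:,None])
def cloud(D,c):
    v,u=np.mgrid[:D.shape[0],:D.shape[1]]
    T=np.array(c["world_from_camera"])
    P=np.stack([(u-c["cx"])/c["fx"]*D,-(v-c["cy"])/c["fy"]*D,-D],-1)
    return P@T[:3,:3].T+T[:3,3]
def rect(P): # xy points -> centre,size,yaw(long side)
    (c,s,a)=cv2.minAreaRect(P.astype(np.float32))
    if s[0]<s[1]: s=(s[1],s[0]); a+=90
    return np.round(c,1),np.round(s,1),round((a+90)%180-90,1)
E
python3 - <<'E'
from h import *
p=cv2.imread("pics/top0.png"); D=np.load("pics/top0.npy"); c=camera_info("top")
W=cloud(D,c)
hsv=cv2.cvtColor(p,cv2.COLOR_BGR2HSV); V=hsv[...,2]
print("table z",np.median(W[300:390,100:260,2]))
H={"LH":(268,194),"SQH":(362,177),"OBH":(451,220),"SMH":(174,233)}
for n,(u,v) in H.items():
    m=(V<50).astype(np.uint8); 
    k,l,st,ce=cv2.connectedComponentsWithStats(m); i=l[v,u]; 
    q=np.argwhere(l==i)[:,::-1]; xy=ray(q,5,c)[:,:2]
    print(n,st[i].tolist(),"pad mean",xy.mean(0).round(1),"rect",rect(xy),"z",np.median(W[l==i][:,2]).round(1))
B={"LB":(347,257,88),"SQB":(276,256,84),"OBB":(431,271,78),"SMB":(224,285,70)}
for n,(u,v,h) in B.items():
    w=W[v-25:v+25,u-25:u+25].reshape(-1,3)
    w=w[(w[:,2]>20)&(w[:,2]<110)]
    cap=w[w[:,2]>h-8]
    body=w[(w[:,2]>20)]
    print(n,len(w),"zmax",np.percentile(w[:,2],95).round(1),"cap",rect(cap[:,:2]),cap[:,:2].mean(0).round(1),"body",rect(body[:,:2]))
for n,b in {"beaker":(180,135,225,175),"rack":(283,105,332,155)}.items():
    x0,y0,x1,y1=b; w=W[y0:y1,x0:x1].reshape(-1,3); w=w[w[:,2]>20]; print(n,w.min(0).round(),w.max(0).round())
cr=[cv2.resize(p[v-30:v+30,u-30:u+30],(200,200),interpolation=cv2.INTER_CUBIC) for (u,v) in list(H.values())+[b[:2] for b in B.values()]]
cv2.imwrite("pics/crops.png",np.vstack([np.hstack(cr[:4]),np.hstack(cr[4:])]))
E
```

```text
table z -0.5630911365068414
LH [256, 182, 26, 24, 479] pad mean [632.3 125.7] rect (array([633.2, 125.9]), array([67.8, 64. ]), 87.9) z 4.4
SQH [348, 164, 28, 26, 471] pad mean [ 669.8 -127.1] rect (array([ 671.4, -128. ]), array([64. , 61.4]), -79.5) z 4.7
OBH [440, 204, 20, 32, 543] pad mean [ 544.5 -356.2] rect (array([ 544.3, -357.9]), array([84. , 51.8]), -2.1) z 5.0
SMH [166, 224, 18, 18, 249] pad mean [536.3 376.6] rect (array([536.3, 376.5]), array([45.9, 44.2]), -64.3) z 4.3
LB 445 zmax 85.4 cap (array([450.6, -74.9]), array([40.5, 40.2]), 20.0) [450.9 -75.6] body (array([464.5, -99.9]), array([113.2,  56.1]), -62.0)
SQB 387 zmax 83.0 cap (array([460., 103.]), array([31.2, 29.8]), -28.2) [459.8 103.3] body (array([459.7, 103.9]), array([48.5, 47.9]), 52.2)
OBB 486 zmax 75.8 cap (array([ 409.4, -280.1]), array([26.7, 26.2]), -3.6) [ 408.3 -279.3] body (array([ 407.9, -280. ]), array([70.1, 36.8]), -38.2)
SMB 209 zmax 68.9 cap (array([393.1, 232.9]), array([24.9, 23.4]), 26.2) [393.5 232.4] body (array([394.4, 232.2]), array([35.5, 34.6]), 87.7)
beaker [379.   3.  20.] [ 762.  324. 1038.]
rack [379. -37.  20.] [ 840.   68. 1038.]
```

View pics/crops.png

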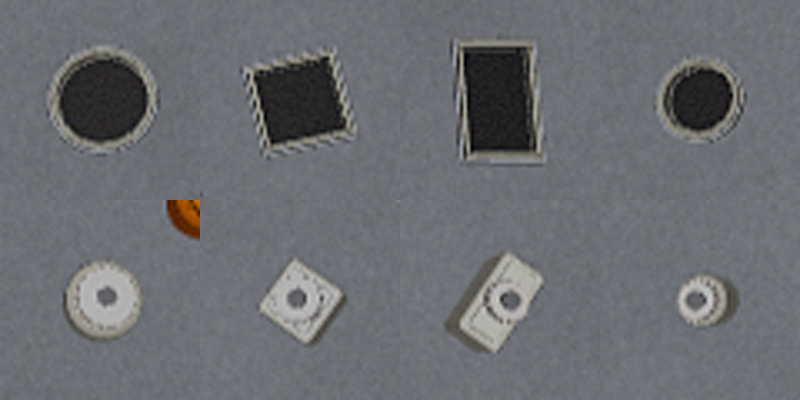

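```bash
python3 - <<'E'
from h import *
D=np.load("pics/top0.npy"); c=camera_info("top"); W=cloud(D,c)
R={"LH":(633,126,60),"SQH":(671,-128,60),"OBH":(544,-357,62),"SMH":(536,377,48)}
for n,(x,y,r) in R.items():
    m=(np.hypot(W[...,0]-x,W[...,1]-y)<r)&(W[...,2]>9)&(W[...,2]<30)
    P=W[m]; print(n,m.sum(),"z",np.percentile(P[:,2],[5,50,95]).round(1),rect(P[:,:2]),np.round(cv2.minEnclosingCircle(P[:,:2].astype(np.float32)),1) if 0 else cv2.minEnclosingCircle(P[:,:2].astype(np.float32)))
m=(D>0)&(W[...,2]>40)&(W[...,2]<130)&(W[...,0]>330)&(W[...,0]<900)&(abs(W[...,1])<450)
k,l,st,ce=cv2.connectedComponentsWithStats(m.astype(np.uint8))
for i in range(1,k):
    if st[i,4]>30: P=W[l==i]; print(rect(P[:,:2]),P[:,2].max().round())
D=np.load("pics/wrist0.npy"); c=camera_info("wrist"); W=cloud(D,c)-sense()["ee_pos"]
for b in [(225,240,250,310),(395,240,440,310)]:
    x0,y0,x1,y1=b; w=W[y0:y1,x0:x1][(D[y0:y1,x0:x1]<250)&(D[y0:y1,x0:x1]>0)]
    print("tip z rel TCP",np.percentile(w[:,2],[0,2,50,98]).round(1))
E
```

```text
LH 269 z [10.2 14.5 18.1] (array([631.3, 126.4]), array([86.9, 86.7]), 87.1) ((631.6334228515625, 125.5492172241211), 44.466793060302734)
SQH 306 z [10.3 14.4 18. ] (array([ 667.2, -126.8]), array([80.2, 79.1]), 10.0) ((666.9659423828125, -127.00675964355469), 55.31369400024414)
OBH 354 z [10.9 14.6 18.2] (array([ 541.6, -354.7]), array([97.7, 68. ]), -1.9) ((541.4854125976562, -354.8462829589844), 58.34999465942383)
SMH 220 z [10.3 14.5 17.9] (array([534.9, 375.4]), array([67.5, 66.5]), 87.8) ((534.7835083007812, 376.1314697265625), 34.59837341308594)
(array([798.6,  15.8]), array([94.2, 72.3]), 79.1) 97.0
(array([734.1, 295.1]), array([56.7, 56.2]), 15.3) 79.0
(array([ 527.3, -161.1]), array([55.4, 55. ]), -47.8) 91.0
(array([459.7, 103.9]), array([48.4, 47.9]), 52.0) 86.0
(array([451. , -74.9]), array([56.7, 54.6]), 85.5) 90.0
(array([ 407.9, -280.1]), array([69.9, 36.6]), -37.9) 82.0
(array([394.1, 232.2]), array([35.5, 34. ]), 87.6) 71.0
(array([349.2, -88.4]), array([56.1, 37.4]), 89.4) 91.0
tip z rel TCP [-8.8 -6.5  5.6 17.6]
tip z rel TCP [-8.7 -5.5 13.1 30.7]
```

Sizes and heights match the given ones. The wrist depth shows open fingertips about 9 mm ahead of the TCP, so the 22 mm figure applies to a shut gripper. I'll start with the large bottle.

```bash
python3 -m inch '[[0,0,-0.05,0.05,-0.08,0,1],[0,0,-0.11,0.1,-0.16,0,1],[0,0,-0.18,0.16,-0.26,0,1],[0,0,-0.25,0.22,-0.36,0,1],[0,0,-0.32,0.28,-0.46,0,1],[0,0,-0.39,0.34,-0.56,0,1],[0,0,-0.46,0.4,-0.66,0,1],[0,0,-0.52,0.44,-0.72,0,1],[0,0,-0.55,0.46,-0.75,0,1],[0,0,-0.55,0.46,-0.75,0,1]]' 60
python3 -m inch '[[0,0,0,0.05,-0.08,0,1],[0,0,0,0.1,-0.16,0,1],[0,0,0,0.16,-0.26,0,1],[0,0,0,0.22,-0.36,0,1],[0,0,0,0.28,-0.46,0,1],[0,0,0,0.34,-0.56,0,1],[0,0,0,0.4,-0.66,0,1],[0,0,0,0.44,-0.72,0,1],[0,0,0,0.46,-0.75,0,1],[0,0,0,0.46,-0.75,0,1]]'
```

```text
time_s: 1.15
ee_pos: [333.3, 420.6, 252.7]
tool_rot: [-179.9, 0.0, 130.1]
ft_force: [-0.3, 0.1, -0.2]
grip_width: 0.999
time_s: 2.15
ee_pos: [471.8, 196.0, 252.5]
tool_rot: [-179.9, 0.0, 130.1]
ft_force: [-0.7, -0.4, -0.1]
grip_width: 0.996
```

```bash
python3 -m inch '[[0,0,0,-0.01,-0.1,-0.02,1],[0,0,0,-0.02,-0.2,-0.05,1],[0,0,0,-0.03,-0.32,-0.08,1],[0,0,0,-0.04,-0.44,-0.11,1],[0,0,0,-0.05,-0.56,-0.14,1],[0,0,0,-0.06,-0.68,-0.17,1],[0,0,0,-0.07,-0.8,-0.2,1],[0,0,0,-0.07,-0.87,-0.22,1],[0,0,0,-0.07,-0.903,-0.23,1],[0,0,0,-0.07,-0.903,-0.23,1]]'
python3 - <<'E'
from h import *
s=sense();c=camera_info("wrist");p,D=get_image("wrist");cv2.imwrite("pics/w1.png",p[:,:,::-1]);W=cloud(D,c)
m=(D>0)&(W[...,2]>60)&(W[...,2]<100)&(np.hypot(W[...,0]-451,W[...,1]+75)<45)
m2=m&(W[...,2]>82)
print(s["ee_pos"],m2.sum(),rect(W[m2][:,:2]),np.percentile(W[m2][:,2],95))
E
```

```text
time_s: 3.15
ee_pos: [451.0, -74.2, 183.3]
tool_rot: [-179.9, -0.0, 130.2]
ft_force: [-0.3, -0.2, -0.2]
grip_width: 1.002
[451.04375786 -74.16778282 183.27255718] 1220 (array([452.8, -74.6]), array([41.1, 40.4]), 71.2) 89.45651468444362
```

View pics/w1.png

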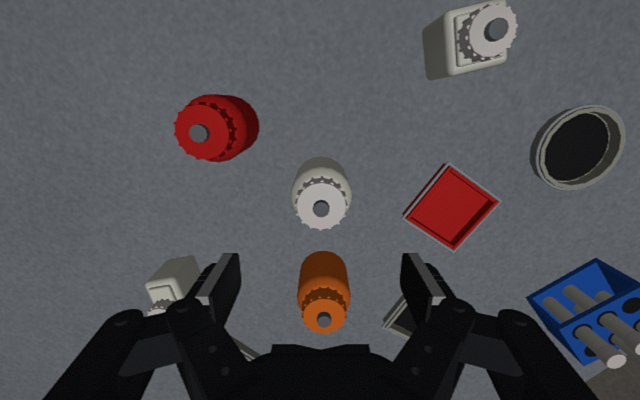

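The wrist view has the white bottle midway between the pads (cap at 321,207) and agrees with the top view within 2 mm. I'll descend and grip.

```bash
python3 -m inch '[[0,0,0,0.003,0,-0.05,1],[0,0,0,0.003,0,-0.1,1],[0,0,0,0.003,0,-0.16,1],[0,0,0,0.003,0,-0.22,1],[0,0,0,0.003,0,-0.28,1],[0,0,0,0.003,0,-0.34,1],[0,0,0,0.003,0,-0.39,1],[0,0,0,0.003,0,-0.43,1],[0,0,0,0.003,0,-0.455,1],[0,0,0,0.003,0,-0.467,1]]'
python3 -m inch '[[0,0,0,0,0,0,0.8],[0,0,0,0,0,0,0.7],[0,0,0,0,0,0,0.5],[0,0,0,0,0,0,0.4],[0,0,0,0,0,0,0.4],[0,0,0,0,0,0,0.4],[0,0,0,0,0,0,0.4],[0,0,0,0,0,0,0.4],[0,0,0,0,0,0,0.4],[0,0,0,0,0,0,0.4]]' 40
```

```text
time_s: 4.2
ee_pos: [452.4, -71.8, 43.0]
tool_rot: [-180.0, -0.1, 130.3]
ft_force: [0.2, -0.3, 0.5]
grip_width: 1.005
time_s: 5.2
ee_pos: [452.5, -71.4, 43.7]
tool_rot: [180.0, -0.1, 130.4]
ft_force: [-2.0, 1.1, 5.0]
grip_width: 0.671
```

```bash
python3 -m inch '[[0,0,0,0,0,0.01,0.4],[0,0,0,0,0,0.04,0.4],[0,0,0,0,0,0.08,0.4],[0,0,0,0,0,0.14,0.4],[0,0,0,0,0,0.2,0.4],[0,0,0,0,0,0.26,0.4],[0,0,0,0,0,0.31,0.4],[0,0,0,0,0,0.34,0.4],[0,0,0,0,0,0.35,0.4],[0,0,0,0,0,0.35,0.4]]'
python3 -m inch '[[0,0,0,0.02,0.02,0,0.4],[0,0,0,0.06,0.07,0,0.4],[0,0,0,0.13,0.15,0,0.4],[0,0,0,0.22,0.25,0,0.4],[0,0,0,0.32,0.35,0,0.4],[0,0,0,0.42,0.46,0,0.4],[0,0,0,0.51,0.56,0,0.4],[0,0,0,0.57,0.63,0,0.4],[0,0,0,0.597,0.657,0,0.4],[0,0,0,0.597,0.657,0,0.4]]'
python3 - <<'E'
from h import *
s=sense();print(s["ft_force"],s["grip_width"],s["ee_pos"],s["tool_rot"]);p,D=get_image("wrist");cv2.imwrite("pics/w2.png",p[:,:,::-1])
p,D=get_image("side");cv2.imwrite("pics/s2.png",p[:,:,::-1])
E
```

```text
time_s: 6.2
ee_pos: [452.6, -71.4, 149.0]
tool_rot: [179.9, -0.1, 130.4]
ft_force: [-0.0, -0.3, -1.8]
grip_width: 0.669
time_s: 7.2
ee_pos: [631.9, 127.4, 147.6]
tool_rot: [-180.0, -0.1, 130.5]
ft_force: [0.2, 0.4, -0.8]
grip_width: 0.668
[ 0.19062068  0.36681381 -0.80001284] 0.6675192633318408 [631.87089378 127.41481803 147.60964024] [-1.79993628e+02 -9.62257952e-02  1.30494682e+02]
```

View pics/w2.png

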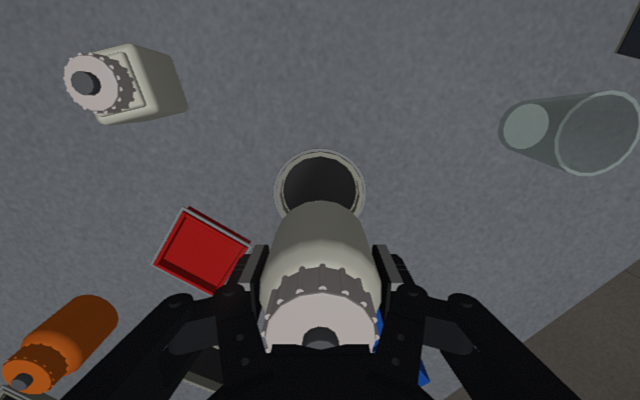

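View pics/s2.png

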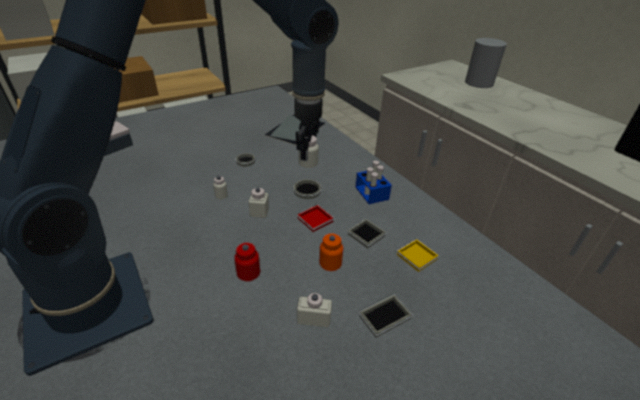

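```bash
python3 -m inch '[[0,0,0,-0.003,0,-0.03,0.4],[0,0,0,-0.003,0,-0.07,0.4],[0,0,0,-0.003,0,-0.12,0.4],[0,0,0,-0.003,0,-0.17,0.4],[0,0,0,-0.003,0,-0.21,0.4],[0,0,0,-0.003,0,-0.25,0.4],[0,0,0,-0.003,0,-0.28,0.4],[0,0,0,-0.003,0,-0.3,0.4],[0,0,0,-0.003,0,-0.313,0.4],[0,0,0,-0.003,0,-0.315,0.4]]'
python3 - <<'E'
from h import *
s=sense();print(s["ft_force"],s["ee_pos"]);p,D=get_image("wrist");cv2.imwrite("pics/w3.png",p[:,:,::-1])
p,D=get_image("side");cv2.imwrite("pics/s3.png",cv2.resize(p[100:240,220:400,::-1],None,fx=4,fy=4))
E
```

```text
time_s: 8.3
ee_pos: [629.8, 124.4, 53.5]
tool_rot: [-179.9, -0.1, 130.3]
ft_force: [-0.3, 0.8, -0.9]
grip_width: 0.666
[-0.29631778  0.82828502 -0.89247736] [629.82770129 124.42825611  53.47057965]
```

View pics/w3.png

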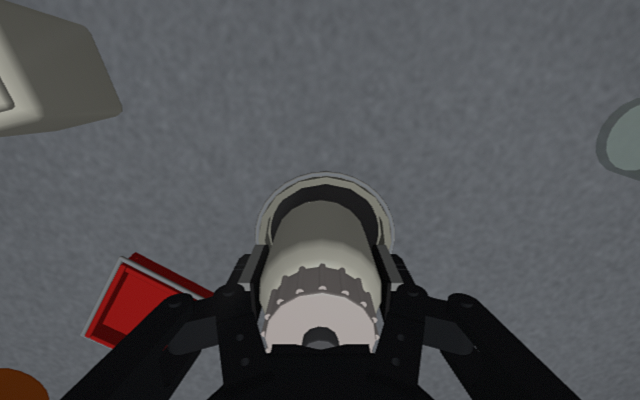

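View pics/s3.png

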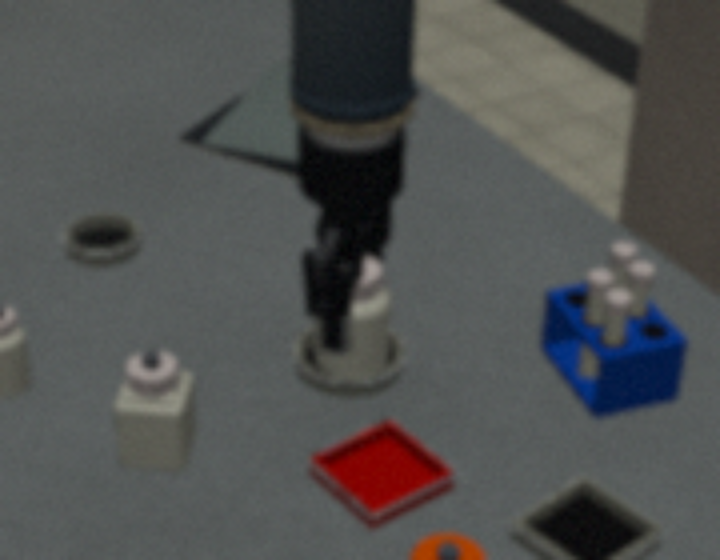

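The wrist view shows the bottle inside the well (rim arc across 258–395, gap all round). I'll nudge it +y and set it down.

```bash
python3 -m inch '[[0,0,0,0.003,0.005,-0.003,0.4],[0,0,0,0.003,0.007,-0.006,0.4],[0,0,0,0.003,0.007,-0.009,0.4],[0,0,0,0.003,0.007,-0.012,0.4],[0,0,0,0.003,0.007,-0.014,0.4],[0,0,0,0.003,0.007,-0.015,0.4],[0,0,0,0.003,0.007,-0.016,0.4],[0,0,0,0.003,0.007,-0.016,0.4],[0,0,0,0.003,0.007,-0.016,0.4],[0,0,0,0.003,0.007,-0.016,0.4]]'
```

```text
time_s: 9.4
ee_pos: [631.0, 126.6, 49.3]
tool_rot: [-180.0, -0.0, 130.3]
ft_force: [-0.2, -0.1, -1.3]
grip_width: 0.67
```

```bash
python3 -m inch '[[0,0,0,0,0,-0.002,0.4],[0,0,0,0,0,-0.004,0.4],[0,0,0,0,0,-0.006,0.4],[0,0,0,0,0,-0.008,0.4],[0,0,0,0,0,-0.01,0.4],[0,0,0,0,0,-0.01,0.4],[0,0,0,0,0,-0.01,0.4],[0,0,0,0,0,-0.01,0.4],[0,0,0,0,0,-0.01,0.4],[0,0,0,0,0,-0.01,0.4]]'
```

```text
time_s: 10.4
ee_pos: [631.1, 126.5, 48.7]
tool_rot: [180.0, -0.0, 130.3]
ft_force: [-7.1, -1.7, 24.8]
grip_width: 0.666
```

```bash
python3 -m inch '[[0,0,0,0,0,0.005,0.7],[0,0,0,0,0,0.005,0.72],[0,0,0,0,0,0.005,0.75],[0,0,0,0,0,0.005,0.8],[0,0,0,0,0,0.005,0.85],[0,0,0,0,0,0.005,0.9],[0,0,0,0,0,0.005,1],[0,0,0,0,0,0.005,1],[0,0,0,0,0,0.005,1],[0,0,0,0,0,0.005,1]]'
python3 -m inch '[[0,0,0,0,0,0.02,1],[0,0,0,0,0,0.06,1],[0,0,0,0,0,0.12,1],[0,0,0,0,0,0.2,1],[0,0,0,0,0,0.28,1],[0,0,0,0,0,0.36,1],[0,0,0,0,0,0.43,1],[0,0,0,0,0,0.48,1],[0,0,0,0,0,0.5,1],[0,0,0,0,0,0.5,1]]'
python3 - <<'E'
from h import *
p,D=get_image("top");c=camera_info("top");W=cloud(D,c);cv2.imwrite("pics/t4.png",p[:,:,::-1])
p,D=get_image("side");cv2.imwrite("pics/s4.png",cv2.resize(p[100:240,220:400,::-1],None,fx=4,fy=4))
E
```

```text
time_s: 11.4
ee_pos: [631.1, 126.5, 50.2]
tool_rot: [180.0, -0.0, 130.3]
ft_force: [0.3, -0.1, 0.4]
grip_width: 0.999
time_s: 12.4
ee_pos: [631.5, 126.6, 201.6]
tool_rot: [179.9, 0.0, 130.3]
ft_force: [0.4, 0.6, -0.2]
grip_width: 1.004
```

View pics/s4.png

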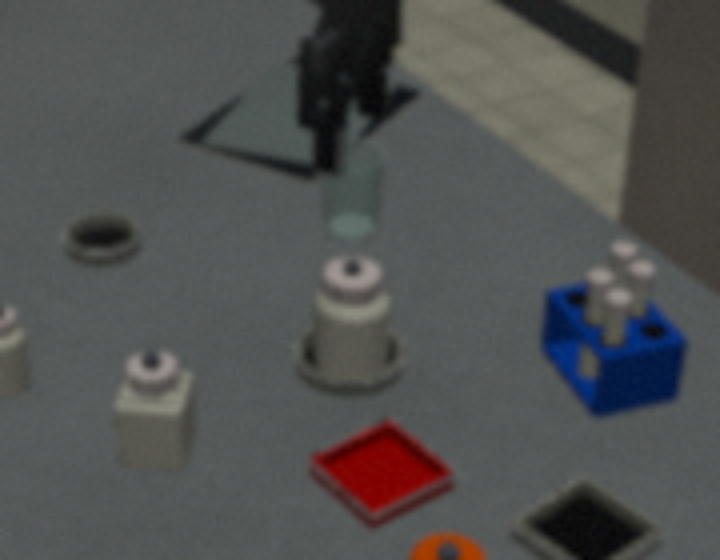

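The large bottle stands upright in its holder. Next is the small round one.

```bash
python3 -m inch '[[0,0,0,-0.06,0.03,0,1],[0,0,0,-0.15,0.07,0,1],[0,0,0,-0.26,0.12,0,1],[0,0,0,-0.37,0.17,0,1],[0,0,0,-0.48,0.22,0,1],[0,0,0,-0.59,0.27,0,1],[0,0,0,-0.69,0.31,0,1],[0,0,0,-0.76,0.34,0,1],[0,0,0,-0.792,0.352,0,1],[0,0,0,-0.792,0.352,0,1]]'
python3 - <<'E'
from h import *
s=sense();c=camera_info("wrist");p,D=get_image("wrist");cv2.imwrite("pics/w5.png",p[:,:,::-1]);W=cloud(D,c)
m2=(D>0)&(W[...,2]>64)&(W[...,2]<76)&(np.hypot(W[...,0]-394,W[...,1]-232)<35)
print(s["ee_pos"],m2.sum(),rect(W[m2][:,:2]),np.percentile(W[m2][:,2],95))
E
```

```text
time_s: 13.5
ee_pos: [392.2, 232.4, 199.5]
tool_rot: [-179.9, -0.1, 130.4]
ft_force: [1.1, 0.0, 0.8]
grip_width: 1.001
[392.21628298 232.44689336 199.52374728] 400 (array([395.5, 234.5]), array([25. , 24.2]), -49.1) 71.975126407731
```

```bash
python3 -m inch '[[0,0,0,0.009,0.003,-0.06,1],[0,0,0,0.009,0.003,-0.12,1],[0,0,0,0.009,0.003,-0.19,1],[0,0,0,0.009,0.003,-0.26,1],[0,0,0,0.009,0.003,-0.33,1],[0,0,0,0.009,0.003,-0.4,1],[0,0,0,0.009,0.003,-0.46,1],[0,0,0,0.009,0.003,-0.51,1],[0,0,0,0.009,0.003,-0.54,1],[0,0,0,0.009,0.003,-0.552,1]]'
python3 -m inch '[[0,0,0,0,0,0,0.8],[0,0,0,0,0,0,0.7],[0,0,0,0,0,0,0.55],[0,0,0,0,0,0,0.45],[0,0,0,0,0,0,0.3],[0,0,0,0,0,0,0.2],[0,0,0,0,0,0,0.2],[0,0,0,0,0,0,0.2],[0,0,0,0,0,0,0.2],[0,0,0,0,0,0,0.2]]' 40
```

```text
time_s: 14.55
ee_pos: [396.9, 232.2, 33.1]
tool_rot: [-179.9, -0.0, 130.3]
ft_force: [1.4, 0.7, -0.2]
grip_width: 0.999
time_s: 15.55
ee_pos: [397.0, 232.3, 33.8]
tool_rot: [-180.0, -0.0, 130.3]
ft_force: [-1.9, -1.2, 7.2]
grip_width: 0.432
```

```bash
python3 -m inch '[[0,0,0,0,0,0.01,0.2],[0,0,0,0,0,0.04,0.2],[0,0,0,0,0,0.08,0.2],[0,0,0,0,0,0.14,0.2],[0,0,0,0,0,0.2,0.2],[0,0,0,0,0,0.26,0.2],[0,0,0,0,0,0.31,0.2],[0,0,0,0,0,0.34,0.2],[0,0,0,0,0,0.35,0.2],[0,0,0,0,0,0.35,0.2]]'
python3 -m inch '[[0,0,0,0.01,0.01,0,0.2],[0,0,0,0.04,0.04,0,0.2],[0,0,0,0.1,0.1,0,0.2],[0,0,0,0.17,0.17,0,0.2],[0,0,0,0.25,0.25,0,0.2],[0,0,0,0.33,0.33,0,0.2],[0,0,0,0.4,0.4,0,0.2],[0,0,0,0.45,0.455,0,0.2],[0,0,0,0.466,0.474,0,0.2],[0,0,0,0.466,0.474,0,0.2]]'
```

```text
time_s: 16.55
ee_pos: [397.0, 232.4, 139.0]
tool_rot: [180.0, -0.0, 130.3]
ft_force: [0.0, -0.1, -2.1]
grip_width: 0.43
time_s: 17.55
ee_pos: [537.0, 375.4, 137.9]
tool_rot: [-180.0, -0.0, 130.3]
ft_force: [0.5, -0.3, -1.4]
grip_width: 0.431
```

Expected contact is at TCP z ≈ 38.8. I'll lower to about 44 first, then check.

```bash
python3 -m inch '[[0,0,0,0,0,-0.03,0.2],[0,0,0,0,0,-0.07,0.2],[0,0,0,0,0,-0.12,0.2],[0,0,0,0,0,-0.17,0.2],[0,0,0,0,0,-0.21,0.2],[0,0,0,0,0,-0.25,0.2],[0,0,0,0,0,-0.28,0.2],[0,0,0,0,0,-0.3,0.2],[0,0,0,0,0,-0.313,0.2],[0,0,0,0,0,-0.313,0.2]]'
python3 - <<'E'
from h import *
s=sense();print(s["ft_force"],s["ee_pos"]);p,D=get_image("wrist");cv2.imwrite("pics/w6.png",p[:,:,::-1])
E
```

```text
time_s: 18.55
ee_pos: [536.9, 375.4, 43.6]
tool_rot: [-179.9, -0.0, 130.3]
ft_force: [0.4, -0.5, -0.7]
grip_width: 0.433
[ 0.36156828 -0.49128084 -0.72911965] [536.94012804 375.3722063   43.58809146]
```

View pics/w6.png

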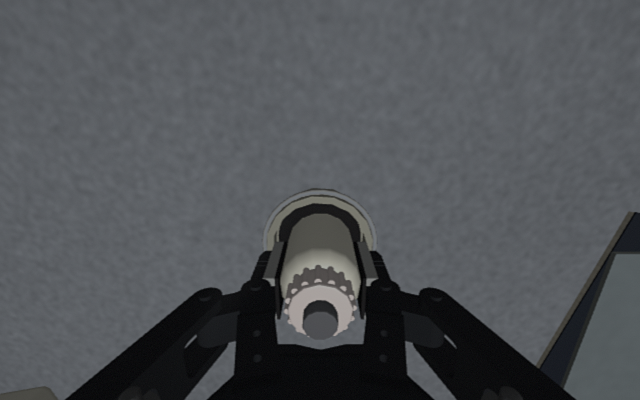

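The wrist view shows the small bottle centred over its well (rim 265–377, pad gap visible ahead). Lowering to contact.

```bash
python3 -m inch '[[0,0,0,0,0,-0.003,0.2],[0,0,0,0,0,-0.006,0.2],[0,0,0,0,0,-0.009,0.2],[0,0,0,0,0,-0.012,0.2],[0,0,0,0,0,-0.014,0.2],[0,0,0,0,0,-0.016,0.2],[0,0,0,0,0,-0.018,0.2],[0,0,0,0,0,-0.018,0.2],[0,0,0,0,0,-0.018,0.2],[0,0,0,0,0,-0.018,0.2]]'
```

```text
time_s: 19.6
ee_pos: [537.2, 375.5, 38.9]
tool_rot: [-180.0, -0.0, 130.3]
ft_force: [-1.9, -0.7, 4.7]
grip_width: 0.433
```

Contact is at 38.9 with a light 5 N. Releasing and retreating.

```bash
python3 -m inch '[[0,0,0,0,0,0,0.48],[0,0,0,0,0,0,0.5],[0,0,0,0,0,0,0.55],[0,0,0,0,0,0,0.65],[0,0,0,0,0,0,0.75],[0,0,0,0,0,0,0.85],[0,0,0,0,0,0,1],[0,0,0,0,0,0,1],[0,0,0,0,0,0,1],[0,0,0,0,0,0,1]]'
python3 -m inch '[[0,0,0,0,0,0.02,1],[0,0,0,0,0,0.06,1],[0,0,0,0,0,0.12,1],[0,0,0,0,0,0.2,1],[0,0,0,0,0,0.28,1],[0,0,0,0,0,0.36,1],[0,0,0,0,0,0.44,1],[0,0,0,0,0,0.5,1],[0,0,0,0,0,0.53,1],[0,0,0,0,0,0.53,1]]'
python3 - <<'E'
from h import *
p,D=get_image("side");cv2.imwrite("pics/s7.png",cv2.resize(p[100:240,180:360,::-1],None,fx=4,fy=4))
E
```

```text
time_s: 20.6
ee_pos: [537.2, 375.5, 38.9]
tool_rot: [-180.0, -0.0, 130.3]
ft_force: [0.8, 0.2, -0.7]
grip_width: 0.995
time_s: 21.6
ee_pos: [537.7, 375.8, 199.8]
tool_rot: [179.8, -0.0, 130.3]
ft_force: [0.3, 0.0, 0.3]
grip_width: 0.997
```

View pics/s7.png

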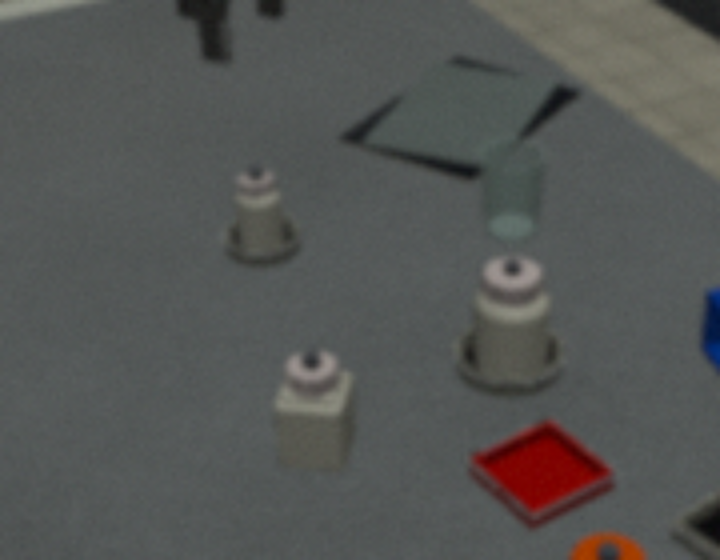

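Both round bottles stand in their holders. Next is the square one.

```bash
python3 -m inch '[[0,0,-0.04,-0.01,-0.03,0,1],[0,0,-0.1,-0.02,-0.07,0,1],[0,0,-0.18,-0.04,-0.13,0,1],[0,0,-0.27,-0.055,-0.19,0,1],[0,0,-0.36,-0.07,-0.25,0,1],[0,0,-0.45,-0.09,-0.31,0,1],[0,0,-0.54,-0.11,-0.37,0,1],[0,0,-0.61,-0.12,-0.42,0,1],[0,0,-0.65,-0.13,-0.453,0,1],[0,0,-0.65,-0.13,-0.453,0,1]]'
python3 -m inch '[[0,0,-0.04,-0.01,-0.03,0,1],[0,0,-0.1,-0.02,-0.07,0,1],[0,0,-0.18,-0.04,-0.13,0,1],[0,0,-0.27,-0.055,-0.19,0,1],[0,0,-0.36,-0.07,-0.25,0,1],[0,0,-0.45,-0.09,-0.31,0,1],[0,0,-0.54,-0.11,-0.37,0,1],[0,0,-0.61,-0.12,-0.42,0,1],[0,0,-0.65,-0.13,-0.453,0,1],[0,0,-0.65,-0.13,-0.453,0,1]]'
python3 - <<'E'
from h import *
s=sense();c=camera_info("wrist");p,D=get_image("wrist");cv2.imwrite("pics/w8.png",p[:,:,::-1]);W=cloud(D,c)
r=(D>0)&(np.hypot(W[...,0]-460,W[...,1]-104)<40)
a=r&(W[...,2]>78)&(W[...,2]<92); b=r&(W[...,2]>20)&(W[...,2]<92); e=r&(W[...,2]>45)&(W[...,2]<62)
for m in (a,b,e): print(m.sum(),rect(W[m][:,:2]),np.percentile(W[m][:,2],95))
E
```

```text
time_s: 22.65
ee_pos: [497.5, 237.8, 198.0]
tool_rot: [-180.0, 0.0, 91.1]
ft_force: [-0.1, 0.2, 0.4]
grip_width: 1.001
time_s: 23.65
ee_pos: [458.2, 100.9, 198.0]
tool_rot: [-180.0, 0.0, 52.0]
ft_force: [-0.3, -1.2, 0.4]
grip_width: 1.001
663 (array([461.9, 104.3]), array([32. , 31.5]), 82.2) 85.6984113883002
2536 (array([462.2, 104.8]), array([48. , 46.8]), -37.5) 84.71676808409717
1006 (array([462.1, 104.7]), array([48. , 46.7]), -37.5) 61.33340446365004
```

View pics/w8.png

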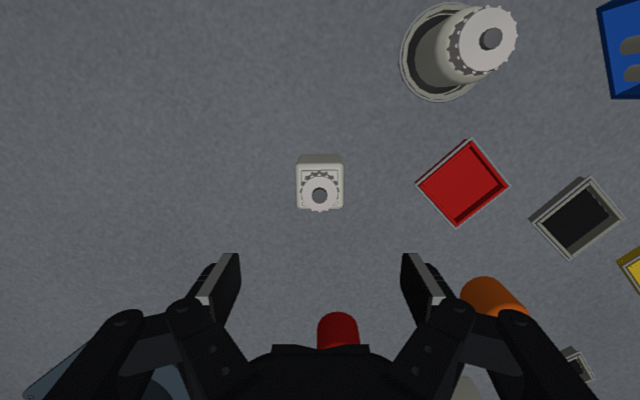

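The square bottle is at (320,185), centred and aligned with the jaws. Descending and gripping.

```bash
python3 -m inch '[[0,0,0,0.009,0.011,-0.06,1],[0,0,0,0.009,0.011,-0.12,1],[0,0,0,0.009,0.011,-0.19,1],[0,0,0,0.009,0.011,-0.26,1],[0,0,0,0.009,0.011,-0.33,1],[0,0,0,0.009,0.011,-0.39,1],[0,0,0,0.009,0.011,-0.45,1],[0,0,0,0.009,0.011,-0.49,1],[0,0,0,0.009,0.011,-0.515,1],[0,0,0,0.009,0.011,-0.523,1]]'
python3 -m inch '[[0,0,0,0,0,0,0.8],[0,0,0,0,0,0,0.7],[0,0,0,0,0,0,0.6],[0,0,0,0,0,0,0.5],[0,0,0,0,0,0,0.4],[0,0,0,0,0,0,0.3],[0,0,0,0,0,0,0.3],[0,0,0,0,0,0,0.3],[0,0,0,0,0,0,0.3],[0,0,0,0,0,0,0.3]]' 40
```

```text
time_s: 24.7
ee_pos: [461.2, 105.8, 40.4]
tool_rot: [-179.9, 0.0, 52.2]
ft_force: [-0.0, -0.4, 0.4]
grip_width: 0.998
time_s: 25.7
ee_pos: [461.5, 106.1, 41.0]
tool_rot: [-179.9, -0.0, 52.2]
ft_force: [-0.7, 0.9, 6.0]
grip_width: 0.558
```

```bash
python3 -m inch '[[0,0,0,0,0,0.01,0.3],[0,0,0,0,0,0.04,0.3],[0,0,0,0,0,0.09,0.3],[0,0,0,0,0,0.16,0.3],[0,0,0,0,0,0.23,0.3],[0,0,0,0,0,0.3,0.3],[0,0,0,0,0,0.36,0.3],[0,0,0,0,0,0.39,0.3],[0,0,0,0,0,0.4,0.3],[0,0,0,0,0,0.4,0.3]]'
python3 -m inch '[[0,0,0.01,0.01,-0.01,0,0.3],[0,0,0.04,0.03,-0.04,0,0.3],[0,0,0.09,0.08,-0.09,0,0.3],[0,0,0.15,0.13,-0.15,0,0.3],[0,0,0.22,0.19,-0.21,0,0.3],[0,0,0.29,0.25,-0.28,0,0.3],[0,0,0.35,0.3,-0.34,0,0.3],[0,0,0.39,0.34,-0.375,0,0.3],[0,0,0.4,0.347,-0.386,0,0.3],[0,0,0.4,0.347,-0.386,0,0.3]]'
python3 -m inch '[[0,0,0.01,0.01,-0.01,0,0.3],[0,0,0.04,0.03,-0.04,0,0.3],[0,0,0.09,0.08,-0.09,0,0.3],[0,0,0.15,0.13,-0.15,0,0.3],[0,0,0.22,0.19,-0.21,0,0.3],[0,0,0.29,0.25,-0.28,0,0.3],[0,0,0.35,0.3,-0.34,0,0.3],[0,0,0.39,0.34,-0.375,0,0.3],[0,0,0.4,0.347,-0.386,0,0.3],[0,0,0.4,0.347,-0.386,0,0.3]]'
python3 - <<'E'
from h import *
s=sense();print(s["ee_pos"],s["tool_rot"]);p,D=get_image("wrist");cv2.imwrite("pics/w9.png",p[:,:,::-1])
E
```

```text
time_s: 26.7
ee_pos: [461.4, 106.2, 161.0]
tool_rot: [-179.9, -0.0, 52.3]
ft_force: [-0.2, 0.5, -2.0]
grip_width: 0.559
time_s: 27.7
ee_pos: [565.0, -10.3, 160.2]
tool_rot: [-179.9, -0.0, 76.2]
ft_force: [-0.9, 0.1, -1.8]
grip_width: 0.557
time_s: 28.7
ee_pos: [668.7, -125.7, 159.7]
tool_rot: [-179.8, -0.0, 100.1]
ft_force: [0.2, -0.4, -1.6]
grip_width: 0.556
[ 668.70375289 -125.68288521  159.71145828] [-1.79813067e+02 -3.06734263e-02  1.00130811e+02]
```

View pics/w9.png

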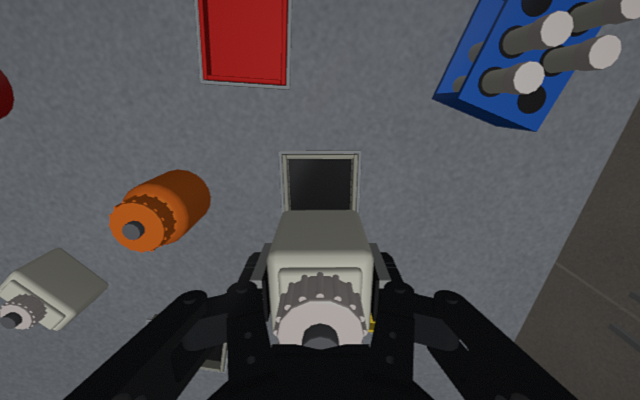

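The well (280–360) is centred under the bottle with its edges parallel. Lowering.

```bash
python3 -m inch '[[0,0,0,0.002,0,-0.03,0.3],[0,0,0,0.003,0,-0.07,0.3],[0,0,0,0.003,0,-0.13,0.3],[0,0,0,0.003,0,-0.19,0.3],[0,0,0,0.003,0,-0.24,0.3],[0,0,0,0.003,0,-0.29,0.3],[0,0,0,0.003,0,-0.32,0.3],[0,0,0,0.003,0,-0.345,0.3],[0,0,0,0.003,0,-0.358,0.3],[0,0,0,0.003,0,-0.36,0.3]]'
python3 - <<'E'
from h import *
s=sense();print(s["ee_pos"],s["tool_rot"]);p,D=get_image("wrist");cv2.imwrite("pics/w10.png",p[:,:,::-1])
E
```

```text
time_s: 29.75
ee_pos: [669.4, -125.1, 51.6]
tool_rot: [-179.8, -0.1, 100.1]
ft_force: [0.0, 0.0, -0.6]
grip_width: 0.556
[ 669.35646221 -125.09385577   51.58865962] [-1.79803250e+02 -5.70943327e-02  1.00133932e+02]
```

View pics/w10.png

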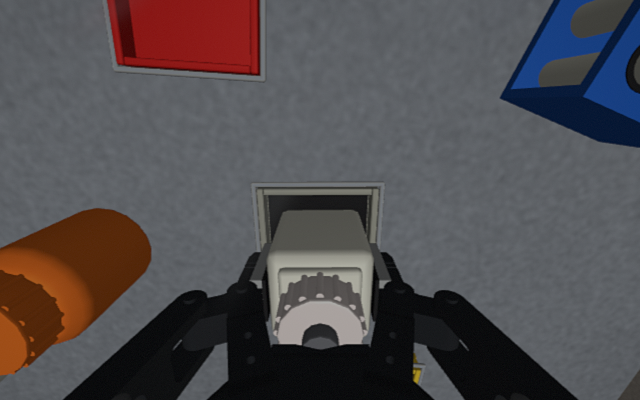

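The square bottle sits inside the square well with even side gaps. Setting it down (5.6 mm).

```bash
python3 -m inch '[[0,0,0,0,-0.002,-0.003,0.3],[0,0,0,0,-0.003,-0.006,0.3],[0,0,0,0,-0.003,-0.009,0.3],[0,0,0,0,-0.003,-0.012,0.3],[0,0,0,0,-0.003,-0.015,0.3],[0,0,0,0,-0.003,-0.017,0.3],[0,0,0,0,-0.003,-0.019,0.3],[0,0,0,0,-0.003,-0.02,0.3],[0,0,0,0,-0.003,-0.02,0.3],[0,0,0,0,-0.003,-0.02,0.3]]'
```

```text
time_s: 30.8
ee_pos: [669.5, -126.0, 46.1]
tool_rot: [-179.8, -0.1, 100.1]
ft_force: [-2.3, 1.5, 2.8]
grip_width: 0.557
```

```bash
python3 -m inch '[[0,0,0,0,0,-0.002,0.3],[0,0,0,0,0,-0.002,0.3],[0,0,0,0,0,-0.002,0.6],[0,0,0,0,0,0,0.65],[0,0,0,0,0,0,0.75],[0,0,0,0,0,0,0.85],[0,0,0,0,0,0,1],[0,0,0,0,0,0,1],[0,0,0,0,0,0,1],[0,0,0,0,0,0,1]]'
python3 -m inch '[[0,0,0,0,0,0.02,1],[0,0,0,0,0,0.06,1],[0,0,0,0,0,0.12,1],[0,0,0,0,0,0.2,1],[0,0,0,0,0,0.28,1],[0,0,0,0,0,0.36,1],[0,0,0,0,0,0.43,1],[0,0,0,0,0,0.48,1],[0,0,0,0,0,0.5,1],[0,0,0,0,0,0.5,1]]'
```

```text
time_s: 31.8
ee_pos: [669.5, -126.1, 46.1]
tool_rot: [-179.8, -0.1, 100.1]
ft_force: [-0.2, 0.6, -0.2]
grip_width: 0.996
time_s: 32.8
ee_pos: [669.8, -126.1, 197.0]
tool_rot: [-179.9, -0.0, 100.1]
ft_force: [-0.3, 0.2, -0.1]
grip_width: 1.001
```

```bash
python3 -m inch '[[0,0,0.02,-0.03,-0.02,0,1],[0,0,0.05,-0.07,-0.04,0,1],[0,0,0.1,-0.13,-0.08,0,1],[0,0,0.15,-0.19,-0.11,0,1],[0,0,0.2,-0.25,-0.15,0,1],[0,0,0.25,-0.31,-0.18,0,1],[0,0,0.3,-0.37,-0.22,0,1],[0,0,0.33,-0.41,-0.24,0,1],[0,0,0.348,-0.437,-0.257,0,1],[0,0,0.348,-0.437,-0.257,0,1]]'
python3 -m inch '[[0,0,0.02,-0.03,-0.02,0,1],[0,0,0.05,-0.07,-0.04,0,1],[0,0,0.1,-0.13,-0.08,0,1],[0,0,0.15,-0.19,-0.11,0,1],[0,0,0.2,-0.25,-0.15,0,1],[0,0,0.25,-0.31,-0.18,0,1],[0,0,0.3,-0.37,-0.22,0,1],[0,0,0.33,-0.41,-0.24,0,1],[0,0,0.348,-0.437,-0.257,0,1],[0,0,0.348,-0.437,-0.257,0,1]]'
python3 - <<'E'
from h import *
s=sense();print(s["qpos"].round());c=camera_info("wrist");p,D=get_image("wrist");cv2.imwrite("pics/w11.png",p[:,:,::-1]);W=cloud(D,c)
r=(D>0)&(np.hypot(W[...,0]-408,W[...,1]+280)<50)
a=r&(W[...,2]>72)&(W[...,2]<86); b=r&(W[...,2]>20)&(W[...,2]<86)
for m in (a,b): print(m.sum(),rect(W[m][:,:2]),np.percentile(W[m][:,2],95))
p,D=get_image("side");cv2.imwrite("pics/s11.png",cv2.resize(p[140:350,220:440,::-1],None,fx=2.5,fy=2.5))
E
```

```text
time_s: 33.8
ee_pos: [537.0, -204.2, 196.6]
tool_rot: [-179.8, -0.1, 120.9]
ft_force: [-0.0, -0.4, 0.8]
grip_width: 0.997
time_s: 34.8
ee_pos: [405.3, -281.8, 196.4]
tool_rot: [-179.8, -0.1, 141.7]
ft_force: [0.3, -0.0, -0.3]
grip_width: 1.004
[ 21.  22.  12. 114.  -6.  45.  88.]
505 (array([ 409.5, -279.3]), array([27.4, 26.2]), -11.3) 79.80437170822566
2508 (array([ 409.3, -279.2]), array([68.5, 36. ]), -38.4) 78.83736392078801
```

View pics/w11.png

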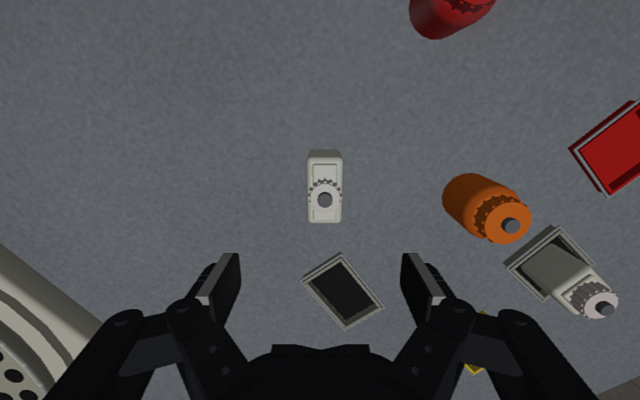

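View pics/s11.png

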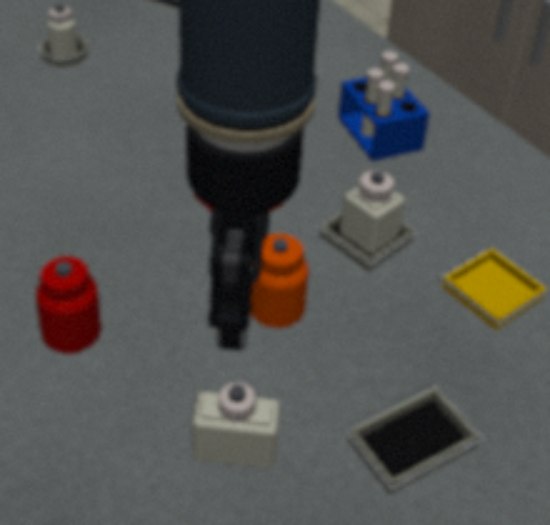

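The square bottle stands in its well, and the oblong one is centred between the jaws (325,187). Descending and gripping.

```bash
python3 -m inch '[[0,0,0,0.012,0.007,-0.06,1],[0,0,0,0.012,0.007,-0.12,1],[0,0,0,0.012,0.007,-0.19,1],[0,0,0,0.012,0.007,-0.26,1],[0,0,0,0.012,0.007,-0.33,1],[0,0,0,0.012,0.007,-0.39,1],[0,0,0,0.012,0.007,-0.45,1],[0,0,0,0.012,0.007,-0.495,1],[0,0,0,0.012,0.007,-0.52,1],[0,0,0,0.012,0.007,-0.531,1]]'
python3 -m inch '[[0,0,0,0,0,0,0.8],[0,0,0,0,0,0,0.7],[0,0,0,0,0,0,0.55],[0,0,0,0,0,0,0.45],[0,0,0,0,0,0,0.3],[0,0,0,0,0,0,0.2],[0,0,0,0,0,0,0.2],[0,0,0,0,0,0,0.2],[0,0,0,0,0,0,0.2],[0,0,0,0,0,0,0.2]]' 40
```

```text
time_s: 35.9
ee_pos: [410.7, -278.3, 36.4]
tool_rot: [-179.9, -0.1, 141.8]
ft_force: [-0.3, -0.6, 0.4]
grip_width: 1.001
time_s: 36.9
ee_pos: [410.8, -278.6, 36.9]
tool_rot: [-179.9, -0.1, 141.8]
ft_force: [-1.6, 0.1, 6.9]
grip_width: 0.414
```

```bash
python3 -m inch '[[0,0,0,0,0,0.01,0.2],[0,0,0,0,0,0.04,0.2],[0,0,0,0,0,0.08,0.2],[0,0,0,0,0,0.14,0.2],[0,0,0,0,0,0.2,0.2],[0,0,0,0,0,0.26,0.2],[0,0,0,0,0,0.31,0.2],[0,0,0,0,0,0.34,0.2],[0,0,0,0,0,0.35,0.2],[0,0,0,0,0,0.35,0.2]]'
python3 -m inch '[[0,0,0.02,0.01,-0.01,0,0.2],[0,0,0.06,0.04,-0.025,0,0.2],[0,0,0.13,0.1,-0.055,0,0.2],[0,0,0.22,0.17,-0.095,0,0.2],[0,0,0.32,0.24,-0.14,0,0.2],[0,0,0.42,0.31,-0.18,0,0.2],[0,0,0.51,0.37,-0.22,0,0.2],[0,0,0.58,0.425,-0.25,0,0.2],[0,0,0.603,0.442,-0.258,0,0.2],[0,0,0.603,0.442,-0.258,0,0.2]]'
python3 - <<'E'
from h import *
s=sense();print(s["qpos"].round());p,D=get_image("wrist");cv2.imwrite("pics/w12.png",p[:,:,::-1])
E
```

```text
time_s: 37.9
ee_pos: [410.9, -278.6, 142.2]
tool_rot: [-179.9, -0.0, 141.8]
ft_force: [-0.2, 0.1, -1.4]
grip_width: 0.414
time_s: 38.9
ee_pos: [543.4, -356.0, 141.1]
tool_rot: [-179.9, -0.1, 178.0]
ft_force: [-1.4, -0.1, -2.3]
grip_width: 0.418
[ 29.  37.   0.  94.  -0.  49. 117.]
```

View pics/w12.png

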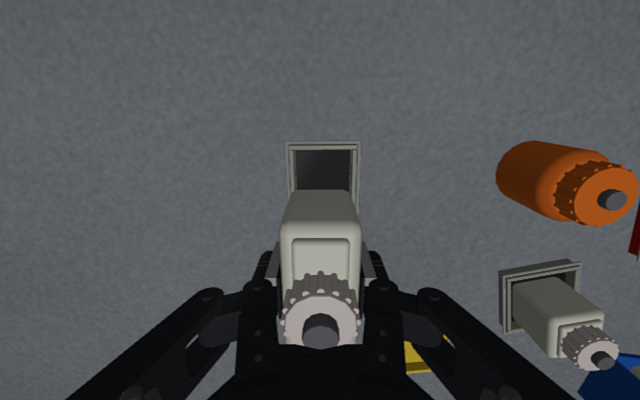

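The oblong well (288–360) lies parallel under the bottle, 1–2 mm to the right (+y). Lowering with a small correction.

```bash
python3 -m inch '[[0,0,0,0,0.002,-0.03,0.2],[0,0,0,0,0.004,-0.07,0.2],[0,0,0,0,0.004,-0.12,0.2],[0,0,0,0,0.004,-0.17,0.2],[0,0,0,0,0.004,-0.21,0.2],[0,0,0,0,0.004,-0.25,0.2],[0,0,0,0,0.004,-0.28,0.2],[0,0,0,0,0.004,-0.3,0.2],[0,0,0,0,0.004,-0.313,0.2],[0,0,0,0,0.004,-0.313,0.2]]'
python3 - <<'E'
from h import *
s=sense();p,D=get_image("wrist");cv2.imwrite("pics/w13.png",p[:,:,::-1])
E
```

```text
time_s: 39.95
ee_pos: [542.7, -354.4, 47.1]
tool_rot: [-179.9, -0.1, 177.9]
ft_force: [-1.1, 0.1, -1.6]
grip_width: 0.418
```

View pics/w13.png

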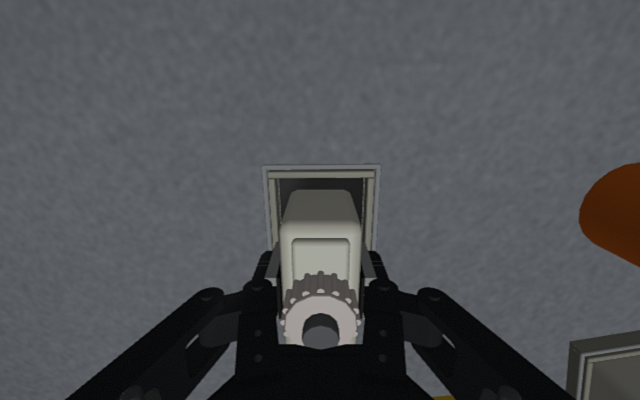

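Centred in the oblong well with even gaps. Setting down.

```bash
python3 -m inch '[[0,0,0,0,0,-0.003,0.2],[0,0,0,0,0,-0.006,0.2],[0,0,0,0,0,-0.009,0.2],[0,0,0,0,0,-0.012,0.2],[0,0,0,0,0,-0.014,0.2],[0,0,0,0,0,-0.016,0.2],[0,0,0,0,0,-0.018,0.2],[0,0,0,0,0,-0.019,0.2],[0,0,0,0,0,-0.019,0.2],[0,0,0,0,0,-0.019,0.2]]'
```

```text
time_s: 41.0
ee_pos: [542.9, -354.6, 42.0]
tool_rot: [-179.9, -0.1, 177.9]
ft_force: [-1.0, 0.6, 3.2]
grip_width: 0.417
```

```bash
python3 -m inch '[[0,0,0,0,0,-0.002,0.2],[0,0,0,0,0,-0.002,0.2],[0,0,0,0,0,-0.002,0.46],[0,0,0,0,0,0,0.5],[0,0,0,0,0,0,0.6],[0,0,0,0,0,0,0.75],[0,0,0,0,0,0,1],[0,0,0,0,0,0,1],[0,0,0,0,0,0,1],[0,0,0,0,0,0,1]]'
python3 -m inch '[[0,0,0,0,0,0.02,1],[0,0,0,0,0,0.06,1],[0,0,0,0,0,0.12,1],[0,0,0,0,0,0.2,1],[0,0,0,0,0,0.3,1],[0,0,0,0,0,0.4,1],[0,0,0,0,0,0.5,1],[0,0,0,0,0,0.58,1],[0,0,0,0,0,0.63,1],[0,0,0,0,0,0.65,1]]'
python3 -m inch '[[0,0,0,-0.02,0,0,1],[0,0,0,-0.06,0.02,0.02,1],[0,0,0,-0.1,0.04,0.04,1],[0,0,0,-0.15,0.08,0.06,1],[0,0,0,-0.18,0.12,0.08,1],[0,0,0,-0.2,0.16,0.1,1],[0,0,0,-0.2,0.2,0.12,1],[0,0,0,-0.2,0.22,0.12,1],[0,0,0,-0.2,0.22,0.12,1],[0,0,0,-0.2,0.22,0.12,1]]'
python3 - <<'E'
from h import *
p,D=get_image("top");cv2.imwrite("pics/t14.png",p[:,:,::-1]);c=camera_info("top");W=cloud(D,c)
for n,x,y,zl,zh in [("L",632,126,60,200),("S",536,376,40,120),("SQ",669,-127,60,200),("OB",543,-356,60,200),("beaker",734,295,40,130),("rack",798,16,40,130)]:
    m=(D>0)&(np.hypot(W[...,0]-x,W[...,1]-y)<62)&(W[...,2]>28)&(W[...,2]<105)
    print(n,m.sum(),rect(W[m][:,:2]),np.percentile(W[m][:,2],[95,100]).round(1))
p,D=get_image("side");cv2.imwrite("pics/s14.png",p[:,:,::-1])
E
```

```text
time_s: 42.0
ee_pos: [542.9, -354.5, 42.0]
tool_rot: [-179.9, -0.1, 177.9]
ft_force: [0.0, -0.5, 0.3]
grip_width: 1.003
time_s: 43.0
ee_pos: [543.4, -355.0, 240.0]
tool_rot: [-179.8, 0.1, 177.9]
ft_force: [0.0, 0.6, -0.7]
grip_width: 1.0
time_s: 44.0
ee_pos: [483.7, -289.0, 275.7]
tool_rot: [-179.8, 0.1, 177.9]
ft_force: [-0.1, 0.1, 0.1]
grip_width: 0.996
L 443 (array([628.3, 122.2]), array([56.3, 49.7]), -73.1) [90.7 95.2]
S 221 (array([533. , 373.9]), array([37.2, 31.9]), -33.7) [74.3 77.3]
SQ 395 (array([ 668. , -128.9]), array([48.8, 47.8]), -78.8) [87.7 92.4]
OB 159 (array([ 539.9, -353.8]), array([68.3, 36.8]), -4.1) [76.1 78.3]
beaker 364 (array([733.8, 295.2]), array([56.8, 56.5]), 69.8) [74.9 78.9]
rack 941 (array([797.5,  15.8]), array([93.9, 71.9]), 79.3) [94.2 97.7]
```

View pics/s14.png

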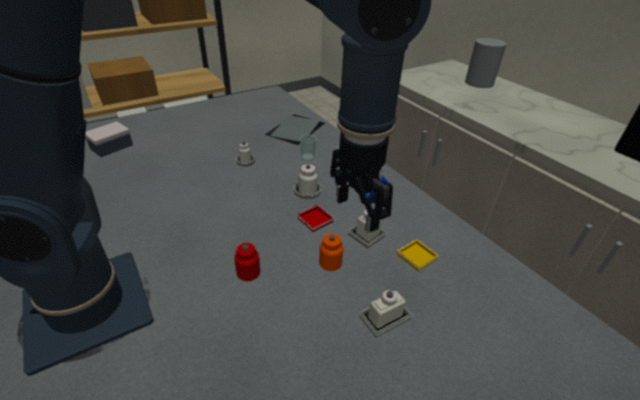

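View pics/t14.png

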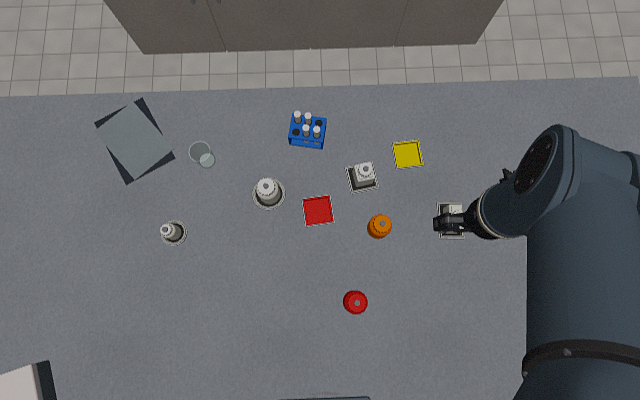

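All four bottles stand upright in their wells. Cap tops sit about 5 mm higher than they did on the bench, which is the well floor. The beaker and rack are unmoved to within 1 mm.

```bash
python3 -c "
from plant import job_done
print(job_done())"
```

```text
the job is handed in; nothing more can be done
None
```

I stood all four bottles in their matching holders in the order large round, small round, square, oblong, and handed the job in at about 44 s. I lowered each to first contact before letting go. The light set-downs read 3–5 N; the large round one pressed to about 25 N.

- **Bottles:** in the last top and side views each bottle stands upright inside its own well. The measured centres are 2–5 mm from the holder centres, within the 8 mm to spare. The tops, read from depth, are roughly a bottle's height above a 5 mm floor. The gripper partly hid the oblong bottle from above, so its top reading (76–78 mm, where 83 mm is expected) is unreliable. The side view shows it seated flat.
- **Yaw:** the square and oblong bottles agree with their wells to about 2°.
- **Left alone:** the beaker and tube rack read within about 1 mm of where they started, and the look-alikes were not touched.
- **Robot:** the gripper is open and clear of everything.

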